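# Scrape the carrot rounds off the chopping board into its tray

### The arm

A 6-joint arm with a two-finger parallel gripper is mounted at the origin on a cart in front of the work surface, level with it; the furniture and walls round the work are solid. World frame = base frame: x ahead of the robot, y to its left, z up, the work surface at z = 0. Lengths are in m, angles in rad, forces in N, time in s.
With the tool pointing down it reaches from about 0.35 to 0.875 m from the base axis. Payload 4.2 kg.
Tool frame: the origin (TCP) lies midway between the tips of the shut fingers; the grasp point (between the pads) lies 19 mm behind it; z points along the fingers, x is the direction in which the jaws open and shut, and the axes are right-handed (so a half turn about z gives the same grasp; the last joint's range is limited). The gripper opens to 87 mm and grips with 3 to 60 N. Pads are 19 mm wide; open, the fingers measure 117 mm over their backs; the gripper's body (75 mm by 190 mm) begins 51 mm behind the grasp point.
Start: joints at [-0.906, 0.385, 0.008, 0, -1.194, -0.259], TCP at [0.247, -0.574, 0.223] pointing down, gripper open.
Joint ranges: [-3.14, 3.14], [-1.21, 2.06], [-1.07, 1.41], [-3.16, 2.05], [-2.99, -0.16], [-3.1, 3.1]. Speed limits (rad/s): [2.79, 2.79, 3.14, 3.14, 3.14, 3.14].

### API

Orientations are given as [roll, pitch, yaw] about the fixed x, y, z axes, in that order (R = Rz(yaw) Ry(pitch) Rx(roll)).
In Python, from cell import observe, grab_frame, get_calibration, finish_job gives the robot as it stands.
- The arm moves only by the tool jog_arm, never from a script. Its argument "plan" is a list of rows, each an object of numbers: "grip": the gripper's target within -1 to 1 (shut at 1, half-way at 0, fully open at -1); "tx", "ty", "tz": the shift along the tool's x, y, z in m; "wx", "wy", "wz": the turn, a rotation vector about the tool's x, y, z in degrees. In form: [{"grip": .., "tx": .., "ty": .., "tz": .., "wx": .., "wy": .., "wz": ..}, ...]. A call has 1 to 8 rows; each row is the pose to reach, as a shift and turn from the pose commanded when the call began, along the tool's axes at that moment; what a row does not reach only later rows make up. A row lasts 1/10 s, in which the tool goes at most 50 mm and 8.59 degrees, less where a joint would pass 70% of its speed; a pose out of reach is approached as far as the arm can. A call with a gripper value outside its range is refused whole. The fingers move at their own pace and stop on an object; "newtons" is the grip in N (left out, the last holds). Time passes only in rows, so rows that repeat a pose let the fingers close. It gives the time, the measured TCP pose, the force and the opening at its end, in the units of the state.
- observe(): the state, without advancing time (a new reading comes with each control period).
- grab_frame(name): name is "scene" or "side" or "wrist"; returns (picture, depth): 480x640x3 uint8, red, green, blue; 480x640 float32, m along the optical axis (not along the pixel's ray), 0 where there is no reading.
- get_calibration(name): a dict with "fx", "fy", "cx", "cy" (pixels), "D" ([k1, k2, p1, p2, k3] as OpenCV has them; the pictures are not rectified), "pose" (4x4, takes a point from camera to world coordinates). Camera axes: x right, y down, z forward; pixel columns grow to the right and rows downward; lengths in m; the calibration is good to about 2 mm. A picture is of the moment at which its call begins: read the wrist's pose just before it. get_calibration takes no time and is no camera call; for the wrist camera it gives the pose at the moment of the call.
- finish_job(): hands the job in, once; it reports no verdict.
The state is a dict: "time": time; "q": joint angles; "joint_velocities": joint speeds; "tau": joint torques, N m; "tool_pos": TCP position; "eef_rot": TCP orientation; "ft_force": force on the tool from outside, world axes, zero at the start; "wrist_torque": the same for the moment, N m; "width": finger opening in m.
Only numpy, scipy, OpenCV 4.12 (cv2) and the standard library are available. Lean on these libraries where they do the work, as an engineer would, in place of code of your own. Each camera call takes 0.05 s, during which the arm holds its last target.

### The job

Take the board scraper (green grip, white foot; not the wooden scrubbing brush) and with it push both loose carrot rounds off the near end of the chopping board into the steel tray docked there, without touching the carrots with the gripper. Then leave the scraper standing upright on its foot on the board.

Things in the scene. Friction and masses are not known exactly. Their poses are not given: they have to be found in the camera images.
- board: Fixed chopping board of pale wood, 190 (x) x 170 (y) mm, its top 34 mm above the range top; origin at the centre of its underside, z up. Its own -x end is turned towards the robot. Against that end, with no wall between, a fixed steel tray is docked: from x = -95 to -210 mm, 190 mm wide (y), floor 7 mm and the other three walls 26 mm (rolled rims 29 mm) above the range top. So pieces pushed along the board's -x drop over its edge at x = -95 mm into the tray.
- scraper: Loose board scraper, 0.11 to 0.22 kg, upright on the range top right of the board; a wooden scrubbing brush of like length stands 170 mm nearer or farther. Origin: centre of underside, z up. White foot 32 mm thick (x), 130 mm long (y), z = 0 to 30 mm; above it a green grip 24 mm thick (x), 116 mm long (y), z = 30 to 78 mm, to be pinched across its thickness. Long faces upright and flat.
- carrot_1: Loose orange carrot round, a disc 30 mm in diameter and 14 mm thick, about 12 g, lying flat on the board's middle part (its centre between x = -45 and +20 mm, y within 38 mm of the board's middle line, on the board's +y half); origin at the disc's centre.
- carrot_2: The same, a second carrot round, lying on the board's -y half.
Things that resemble listed ones, but are neither listed nor needed, are in the scene too. There is more than one size of the scraper; the job needs the larger.

How it is judged:
On the way, in this order (a step that is already met when the one before it is completed fails the run):
1. the scraper, held in the gripper, is over or on the board (x of scraper in the frame of board between -0.1 and 0.1 m and y of scraper in the frame of board between -0.09 and 0.09 m and height (world z) of scraper above 0.02 m and contact force between the fingers and scraper above 0.5 N), for 0.1 s.
2. both carrot rounds lie in the tray (x of carrot_1 in the frame of board between -0.208 and -0.095 m and y of carrot_1 in the frame of board between -0.093 and 0.093 m and z of each of carrot_1, carrot_2 in the frame of board below 0.035 m and x of carrot_2 in the frame of board between -0.208 and -0.095 m and y of carrot_2 in the frame of board between -0.093 and 0.093 m), for 0.2 s.
At the end, for the whole second after the job is handed in: Both carrot rounds lie at rest inside the tray (centre within its walls and less than 35 mm above the range top), and the scraper stands released on the board: upright within 10 degrees, its underside within 8 mm of the board's top, its centre over the board, or at most 5 mm outside its edges (all of step 2 and x of scraper in the frame of board between -0.1 and 0.1 m and y of scraper in the frame of board between -0.09 and 0.09 m and height (world z) of scraper between 0.026 and 0.042 m and angle between scraper's own z axis and vertical below 0.17 rad and linear speed of each of scraper, carrot_1, carrot_2 below 0.02 m/s); the robot touches nothing.
It fails at once if the robot touches a carrot round itself (1) (contact force between any of the fingers, the arm and carrot_1 above 0.3 N).
It fails at once if the robot touches a carrot round itself (2) (contact force between any of the fingers, the arm and carrot_2 above 0.3 N).
It also fails if it takes over 40 s, if anything falls off the work surface, if the arm or the gripper's body presses on something with over 40 N, if the wrist force passes 120 N, or if a joint passes its speed limit or range.

## Working session

There is one attempt and no reset: what is moved stays moved. The work goes in short steps, Python scripts to look and compute and a tool call to move; the robot and the scene stay as the last step left them, time stands still between calls to the robot, and variables do not carry over. Pictures are saved under pics/ and viewed, and the job is handed in when it is done.

Besides the shell and the picture viewer there is one more tool, called after ">>>" in YAML: its name, and indented under it one key for each argument. jog_arm: Moves the arm, as the interface text tells. Its arguments: {"type":"object","properties":{"plan":{"type":"array"},"newtons":{"type":"number"}},"required":["plan"]}

```bash
mkdir -p pics
python3 - <<'E'
from cell import *
import cv2,numpy as np
s=observe();print(s)
for n in["scene","side"]:
    p,d=grab_frame(n);cv2.imwrite(f"pics/{n}0.png",p[:,:,::-1]);np.save(f"{n}0.npy",d)
    c=get_calibration(n);print(n,c)
E
```

```text
{'time': 0.0, 'q': array([-9.06384404e-01,  3.85538423e-01,  6.61453189e-03, -5.71198785e-04,
       -1.19397048e+00, -2.58605106e-01]), 'joint_velocities': array([-0.00069809, -0.00082094,  0.00176195, -0.00049468,  0.0008926 ,
        0.00127527]), 'tau': array([-4.53357634e-04, -3.90662599e+01,  1.87403977e+01,  4.21992168e+00,
        1.09994930e-02, -2.03876466e-04]), 'tool_pos': array([ 0.24652144, -0.57366305,  0.22145541]), 'eef_rot': array([-3.14156914e+00, -2.16404427e-03,  1.97639238e+00]), 'ft_force': array([ 0.84182171, -0.31856586, -0.03457466]), 'wrist_torque': array([-0.01606016,  0.00835494,  0.01647839]), 'width': 0.0869010306696185}
scene {'fx': 540.7436556320816, 'fy': 540.7436556320816, 'cx': 312.3775894193284, 'cy': 240.45705959592658, 'D': array([-0.15612756,  0.        ,  0.        ,  0.        ,  0.        ]), 'pose': array([[-0.07318283, -0.75448138,  0.65222858, -0.05203623],
       [-0.99729523,  0.05089052, -0.05303193,  0.09812929],
       [ 0.00681935, -0.65434548, -0.75616499,  0.70152009],
       [ 0.        ,  0.        ,  0.        ,  1.        ]])}
side {'fx': 508.2226807707205, 'fy': 508.2226807707205, 'cx': 307.28122177434443, 'cy': 247.51397008249336, 'D': array([0.01864791, 0.        , 0.        , 0.        , 0.        ]), 'pose': array([[ 0.99697624, -0.03821761,  0.0676594 ,  0.42892963],
       [-0.07725722, -0.5810389 ,  0.81020066, -0.69135675],
       [ 0.00834881, -0.81297799, -0.58223456,  0.57950261],
       [ 0.        ,  0.        ,  0.        ,  1.        ]])}
```

View pics/scene0.png

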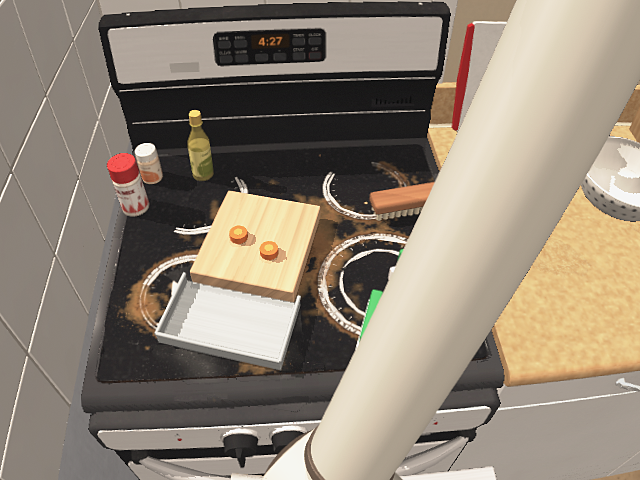

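View pics/side0.png

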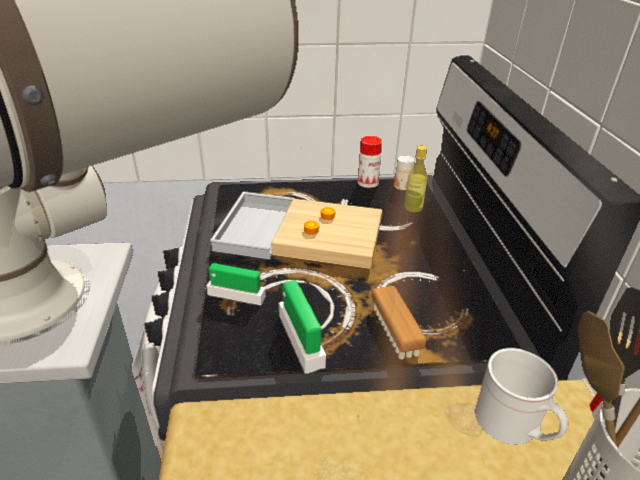

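The side view shows two green/white scrapers, at (302,325) and (236,283), a brown brush at (398,320), and the board and carrots at (328,214) and (311,228). I'll measure both scrapers, the carrots and the board.

```bash
cat > h.py <<'E'
import cv2,numpy as np
from cell import *
def K(c): return np.array([[c['fx'],0,c['cx']],[0,c['fy'],c['cy']],[0,0,1.]])
def cloud(c,d):
    v,u=np.mgrid[0:480,0:640]
    p=cv2.undistortPoints(np.stack([u,v],-1).reshape(-1,1,2).astype(np.float64),K(c),c['D']).reshape(480,640,2)
    P=np.dstack([p[...,0]*d,p[...,1]*d,d])
    W=P@c['pose'][:3,:3].T+c['pose'][:3,3]; W[d<=0]=np.nan
    return W
def ray(c,uv,z):
    p=cv2.undistortPoints(np.array(uv,float).reshape(-1,1,2),K(c),c['D']).reshape(-1,2)
    r=np.c_[p,np.ones(len(p))]@c['pose'][:3,:3].T; o=c['pose'][:3,3]
    return o+r*((z-o[2])/r[:,2])[:,None]
def comps(m,amin=60):
    n,l,s,_=cv2.connectedComponentsWithStats(m.astype(np.uint8))
    return [(l==i,s[i]) for i in range(1,n) if s[i,4]>amin]
def rect(xy):
    (c,wh,a)=cv2.minAreaRect((xy*1000).astype(np.float32)); 
    b=cv2.boxPoints((c,wh,a)); e=[b[1]-b[0],b[2]-b[1]]; L=max(e,key=lambda t:np.hypot(*t))
    return np.round(c,1),np.round(sorted(wh),1),round(np.degrees(np.arctan2(L[1],L[0]))%180,1)
def masks(p):
    h=cv2.cvtColor(p,cv2.COLOR_RGB2HSV); H,S,V=[h[...,i].astype(int) for i in range(3)]
    return dict(green=(H>50)&(H<85)&(S>140)&(V>60), orange=(H>=5)&(H<=20)&(S>190)&(V>150), wood=(H>10)&(H<28)&(S>40)&(S<150)&(V>150))
E
python3 - <<'E'
from h import *
for n in["side","scene"]:
    p=cv2.imread(f"pics/{n}0.png")[:,:,::-1].copy();d=np.load(f"{n}0.npy");c=get_calibration(n);W=cloud(c,d);M=masks(p)
    for k in M:
        for m,s in comps(M[k]):
            w=W[m];w=w[np.isfinite(w[:,0])]
            if len(w)<30: continue
            if k=="wood": 
                w=w[abs(w[:,2]-.034)<.006]
                if len(w)<1000: continue
            zt=np.percentile(w[:,2],97); t=w[w[:,2]>zt-.006]
            print(n,k,s[:4],len(w),"ztop",round(zt,4),"mean",t.mean(0).round(4),rect(t[:,:2]))
p=cv2.imread("pics/side0.png")[180:380,190:440];cv2.imwrite("pics/crop.png",cv2.resize(p,None,fx=3,fy=3))
E
```

```text
side green [209 263  51  30] 1060 ztop 0.06 mean [ 0.3636 -0.0241  0.0582] (array([363.5, -22.8]), array([20.4, 86. ]), np.float32(159.0))
side green [283 280  39  74] 1485 ztop 0.0798 mean [ 0.4665 -0.1388  0.0779] (array([ 467.2, -135.3]), array([ 24. , 113.6]), np.float32(104.9))
side orange [321 207  14  13] 95 ztop 0.0498 mean [0.5375 0.1642 0.0475] (array([538.4, 167.7]), array([19.9, 29.3]), np.float32(130.0))
side orange [304 221  15  14] 111 ztop 0.0494 mean [0.5013 0.1177 0.0473] (array([504.7, 121.8]), array([27.5, 28.6]), np.float32(50.3))
side wood [271 198 111  71] 4464 ztop 0.0367 mean [0.5418 0.129  0.0347] (array([540.8, 139.5]), array([172.4, 189.7]), np.float32(162.8))
scene wood [189 191 131 111] 8306 ztop 0.0353 mean [0.5314 0.1406 0.0331] (array([539.6, 141. ]), array([170.7, 192.8]), np.float32(162.8))
```

View pics/crop.png

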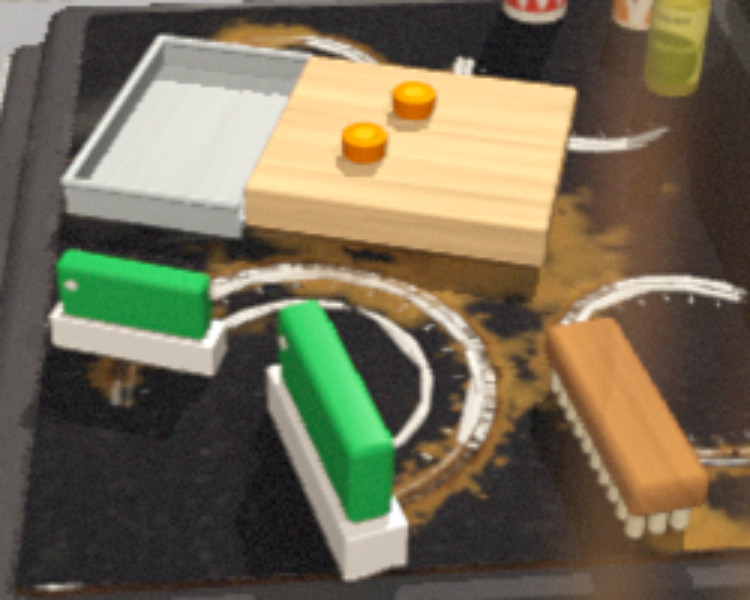

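Candidates in the side view:
- **(302,325):** green grip measures 114 x 24 mm with its top at 79 mm. This fits the described larger scraper (116 x 24 x 78).
- **(236,283):** 86 x 20 mm with its top at 60 mm, so it is the smaller decoy.
- **(398,320):** the wooden brush.

The crop confirms it, so I'm taking the scraper at world (0.467, -0.136). The board reads (0.540, 0.140) with its x axis at -17.2°.

```bash
cat >> h.py <<'E'
from scipy.spatial.transform import Rotation as Ro
def go(pos,yaw_deg,s=None):
    s=s or observe(); R=Ro.from_euler('xyz',s['eef_rot']); T=Ro.from_euler('xyz',[np.pi,0,np.radians(yaw_deg)])
    t=R.inv().apply(np.array(pos)-s['tool_pos']); w=np.degrees((R.inv()*T).as_rotvec())
    print('pos',s['tool_pos'].round(4),'rpy',np.degrees(s['eef_rot']).round(2),'t',t.round(4),'w',w.round(2))
E
python3 - <<'E'
from h import *
go([.467,-.136,.222],194.9)
W=cloud(get_calibration("scene"),np.load("scene0.npy"))
for u,v in[(200,150),(195,118),(125,165),(148,150)]: print(u,v,W[v,u].round(3))
E
```

```text
pos [ 0.2465 -0.5737  0.2216] rpy [-1.7999e+02 -1.1000e-01  1.1324e+02] t [3.152e-01 3.753e-01 1.000e-04] w [ 8.000e-02 -1.000e-01 -8.166e+01]
200 150 [0.72  0.242 0.073]
195 118 [0.726 0.242 0.14 ]
125 165 [0.65  0.36  0.107]
148 150 [0.735 0.34  0.068]
```

>>> jog_arm:
  plan:
    - {"grip": -1, "tx": 0.158, "ty": 0.188, "tz": 0, "wz": -41}
    - {"grip": -1, "tx": 0.158, "ty": 0.188, "tz": 0, "wz": -41}
    - {"grip": -1, "tx": 0.158, "ty": 0.188, "tz": 0, "wz": -41}
    - {"grip": -1, "tx": 0.158, "ty": 0.188, "tz": 0, "wz": -41}
    - {"grip": -1, "tx": 0.158, "ty": 0.188, "tz": 0, "wz": -41}
    - {"grip": -1, "tx": 0.158, "ty": 0.188, "tz": 0, "wz": -41}

```text
invalid input
```

Run:
```python
from h import *
print(observe()['q'].round(3))
go([.467,-.136,.222],194.9)
```

```text
[-0.906  0.386  0.007 -0.    -1.194 -0.259]
pos [ 0.2465 -0.5737  0.2216] rpy [-1.7999e+02 -1.1000e-01  1.1324e+02] t [3.152e-01 3.753e-01 1.000e-04] w [ 8.000e-02 -1.000e-01 -8.166e+01]
```

Refused as invalid. Rows probably need all seven keys.

>>> jog_arm:
  plan:
    - {"grip": -1, "tx": 0.158, "ty": 0.188, "tz": 0, "wx": 0, "wy": 0, "wz": -41}
    - {"grip": -1, "tx": 0.158, "ty": 0.188, "tz": 0, "wx": 0, "wy": 0, "wz": -41}
    - {"grip": -1, "tx": 0.158, "ty": 0.188, "tz": 0, "wx": 0, "wy": 0, "wz": -41}
    - {"grip": -1, "tx": 0.158, "ty": 0.188, "tz": 0, "wx": 0, "wy": 0, "wz": -41}
    - {"grip": -1, "tx": 0.158, "ty": 0.188, "tz": 0, "wx": 0, "wy": 0, "wz": -41}
    - {"grip": -1, "tx": 0.158, "ty": 0.188, "tz": 0, "wx": 0, "wy": 0, "wz": -41}
  newtons: 40

```text
time: 0.7
tool_pos: [0.3587, -0.3509, 0.2226]
eef_rot: [3.141, 0.0, 2.7]
ft_force: [-0.1, -0.2, 0.4]
width: 0.0873
```

Run:
```python
from h import *
print(observe()['q'].round(3))
go([.467,-.136,.222],194.9)
```

```text
[-4.51e-01  1.75e-01 -2.87e-01 -1.00e-03 -1.11e+00  1.00e-02]
pos [ 0.3587 -0.3509  0.2226] rpy [179.94   0.   154.71] t [-0.0061  0.2406  0.0009] w [ 5.000e-02  2.000e-02 -4.019e+01]
```

>>> jog_arm:
  plan:
    - {"grip": -1, "tx": -0.006, "ty": 0.24, "tz": 0, "wx": 0, "wy": 0, "wz": -40.2}
    - {"grip": -1, "tx": -0.006, "ty": 0.24, "tz": 0, "wx": 0, "wy": 0, "wz": -40.2}
    - {"grip": -1, "tx": -0.006, "ty": 0.24, "tz": 0, "wx": 0, "wy": 0, "wz": -40.2}
    - {"grip": -1, "tx": -0.006, "ty": 0.24, "tz": 0, "wx": 0, "wy": 0, "wz": -40.2}
    - {"grip": -1, "tx": -0.006, "ty": 0.24, "tz": 0, "wx": 0, "wy": 0, "wz": -40.2}
    - {"grip": -1, "tx": -0.006, "ty": 0.24, "tz": 0, "wx": 0, "wy": 0, "wz": -40.2}
    - {"grip": -1, "tx": -0.006, "ty": 0.24, "tz": 0, "wx": 0, "wy": 0, "wz": -40.2}

```text
time: 1.4
tool_pos: [0.4668, -0.1408, 0.2221]
eef_rot: [3.141, -0.001, -2.889]
ft_force: [0.3, -1.3, 0.1]
width: 0.087
```

Run:
```python
from h import *
c=get_calibration("wrist");p,d=grab_frame("wrist");cv2.imwrite("pics/w1.png",p[:,:,::-1])
W=cloud(c,d);M=masks(p)
for m,s in comps(M["green"]):
    w=W[m];w=w[np.isfinite(w[:,0])]
    if len(w)<30: continue
    zt=np.percentile(w[:,2],97); t=w[w[:,2]>zt-.006]
    print(s[:4],len(w),zt,t.mean(0).round(4),rect(t[:,:2]))
go([.467,-.136,.12],194.9)
```

```text
pos [ 0.4664 -0.1415  0.2222] rpy [ 1.7998e+02 -7.0000e-02 -1.6559e+02] t [-0.002   0.0051  0.1022] w [ 0.02 -0.07 -0.49]
```

View pics/w1.png

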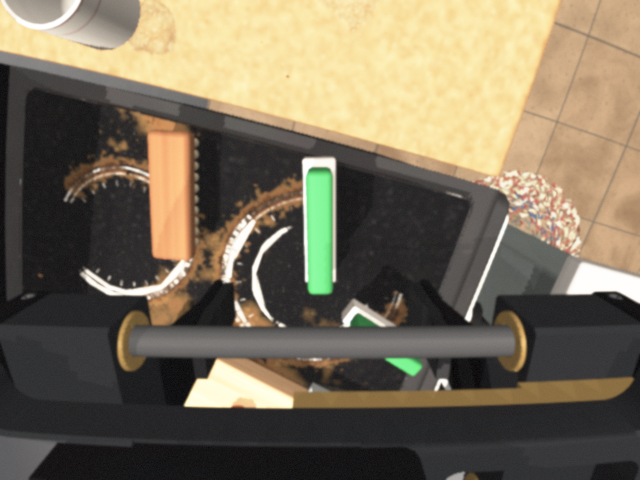

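The wrist view shows the large scraper at (320,230), nearly upright in the frame, so it is well aligned. The brush is at (170,195) and the small scraper at (385,340). My green mask missed it, so I'll measure by casting rays onto z = 0.078.

Run:
```python
from h import *
c=get_calibration("wrist");p=cv2.imread("pics/w1.png")[:,:,::-1].copy()
h=cv2.cvtColor(p,cv2.COLOR_RGB2HSV);m=(h[...,0]>50)&(h[...,0]<90)&(h[...,1]>110)
for m,s in comps(m,300):
    v,u=np.nonzero(m); q=ray(c,np.c_[u,v],.078); print(s,rect(q[:,:2]))
s=get_calibration("scene");
```

```text
[ 307  169   26  126 2929] (array([ 466.8, -136.2]), array([ 23.3, 115.3]), np.float32(104.3))
[385 358  37  17 388] (array([351. , -29.1]), array([19.5, 36.4]), np.float32(159.8))
```

>>> jog_arm:
  plan:
    - {"grip": -1, "tx": -0.001, "ty": 0.005, "tz": 0.03, "wx": 0, "wy": 0, "wz": 0}
    - {"grip": -1, "tx": -0.001, "ty": 0.005, "tz": 0.06, "wx": 0, "wy": 0, "wz": 0}
    - {"grip": -1, "tx": -0.001, "ty": 0.005, "tz": 0.09, "wx": 0, "wy": 0, "wz": 0}
    - {"grip": -1, "tx": -0.001, "ty": 0.005, "tz": 0.12, "wx": 0, "wy": 0, "wz": 0}
    - {"grip": -1, "tx": -0.001, "ty": 0.005, "tz": 0.15, "wx": 0, "wy": 0, "wz": 0}
    - {"grip": -1, "tx": -0.001, "ty": 0.005, "tz": 0.17, "wx": 0, "wy": 0, "wz": 0}
    - {"grip": -1, "tx": -0.001, "ty": 0.005, "tz": 0.182, "wx": 0, "wy": 0, "wz": 0}
    - {"grip": -1, "tx": -0.001, "ty": 0.005, "tz": 0.182, "wx": 0, "wy": 0, "wz": 0}

```text
time: 2.25
tool_pos: [0.4644, -0.1376, 0.0388]
eef_rot: [3.14, -0.005, -2.893]
ft_force: [0.5, -1.2, 0.4]
width: 0.0868
```

>>> jog_arm:
  plan:
    - {"grip": 1, "tx": 0, "ty": 0, "tz": 0, "wx": 0, "wy": 0, "wz": 0}
    - {"grip": 1, "tx": 0, "ty": 0, "tz": 0, "wx": 0, "wy": 0, "wz": 0}
    - {"grip": 1, "tx": 0, "ty": 0, "tz": 0, "wx": 0, "wy": 0, "wz": 0}
    - {"grip": 1, "tx": 0, "ty": 0, "tz": 0, "wx": 0, "wy": 0, "wz": 0}
    - {"grip": 1, "tx": 0, "ty": 0, "tz": 0, "wx": 0, "wy": 0, "wz": 0}
    - {"grip": 1, "tx": 0, "ty": 0, "tz": 0, "wx": 0, "wy": 0, "wz": 0}
    - {"grip": 1, "tx": 0, "ty": 0, "tz": 0, "wx": 0, "wy": 0, "wz": 0}
    - {"grip": 1, "tx": 0, "ty": 0, "tz": 0, "wx": 0, "wy": 0, "wz": 0}
  newtons: 40

```text
time: 3.05
tool_pos: [0.4665, -0.1361, 0.0406]
eef_rot: [3.142, -0.0, -2.889]
ft_force: [0.0, -0.1, -0.7]
width: 0.0309
```

>>> jog_arm:
  plan:
    - {"grip": 1, "tx": 0, "ty": 0, "tz": -0.02, "wx": 0, "wy": 0, "wz": 0}
    - {"grip": 1, "tx": 0, "ty": 0, "tz": -0.05, "wx": 0, "wy": 0, "wz": 0}
    - {"grip": 1, "tx": 0, "ty": 0, "tz": -0.08, "wx": 0, "wy": 0, "wz": 0}
    - {"grip": 1, "tx": 0, "ty": 0, "tz": -0.1, "wx": 0, "wy": 0, "wz": 0}
    - {"grip": 1, "tx": 0, "ty": 0, "tz": -0.1, "wx": 0, "wy": 0, "wz": 0}

```text
time: 3.55
tool_pos: [0.4682, -0.1362, 0.143]
eef_rot: [-3.14, 0.006, -2.889]
ft_force: [0.3, -0.4, -1.9]
width: 0.024
```

Run:
```python
from h import *
p,d=grab_frame("side");cv2.imwrite("pics/s2.png",p[:,:,::-1])
bx=np.array([.9553,-.2957]);by=np.array([.2957,.9553]);b=np.array([.540,.140])
x,y=b+bx*.06; print(x,y); s=observe(); print(s['width']); go([x,y,.139],162.8)
p,d=grab_frame("scene");cv2.imwrite("pics/sc2.png",p[:,:,::-1]); W=cloud(get_calibration("scene"),d);c=get_calibration("scene")
for m,st in comps(masks(p)["orange"]):
    v,u=np.nonzero(m); q=ray(c,np.c_[u,v],.048); 
    (cc,r)=cv2.minEnclosingCircle((q[:,:2]*1000).astype(np.float32)); e=np.array(cc)/1000-b
    print(st,cc,r,'board',e@bx,e@by)
```

```text
0.597318 0.122258
0.023730469813021047
pos [ 0.4668 -0.136   0.141 ] rpy [ 1.8000e+02  1.3000e-01 -1.6557e+02] t [-0.1908  0.2176  0.0025] w [ 0.04  0.12 31.63]
```

View pics/s2.png

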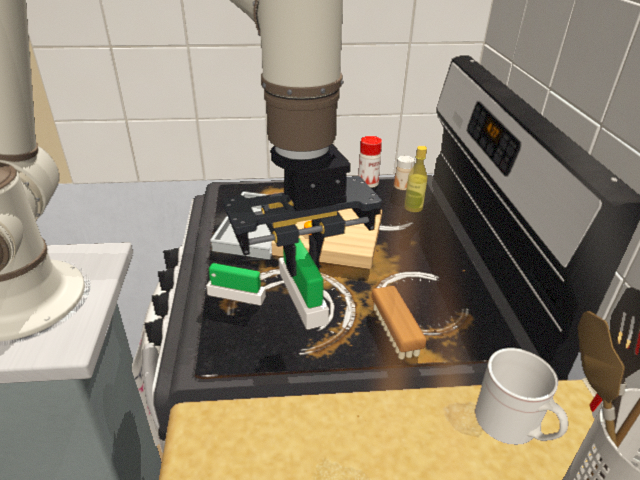

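View pics/sc2.png

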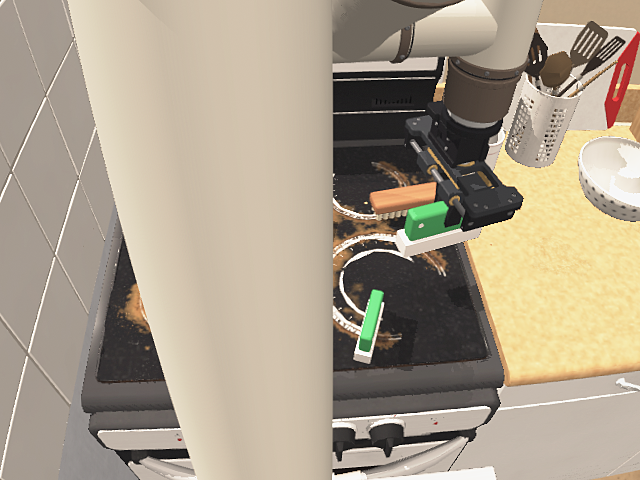

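The larger scraper is held (width 24 mm), seen at (303,285) in the side view. The fingers were still closing when I lifted, so I need to check the real height of the scraper in the grip.

Run:
```python
from h import *
for n in("side","scene"):
    p,d=grab_frame(n);W=cloud(get_calibration(n),d);h=cv2.cvtColor(p,cv2.COLOR_RGB2HSV)
    g=(h[...,0]>50)&(h[...,0]<90)&(h[...,1]>110)
    print(n,observe()['tool_pos'])
    for m,s in comps(g,200):
        w=W[m];w=w[np.isfinite(w[:,0])]; zt=np.percentile(w[:,2],97);t=w[w[:,2]>zt-.006];print(s,'top',zt,'min',np.percentile(w[:,2],3),rect(t[:,:2]))
    wh=(h[...,1]<60)&(h[...,2]>120)&np.isfinite(W[...,0])
    r=wh&(np.hypot(W[...,0]-.467,W[...,1]+.136)<.075)&(W[...,2]>.04)&(W[...,2]<.16)
    z=W[r][:,2]; print('white',len(z),np.percentile(z,[2,50,98]))
```

```text
side [ 0.46516668 -0.13600049  0.13906577]
[ 291  240   31   70 1262] top 0.16641407346283546 min 0.12341385293007895 (array([ 464.5, -145.2]), array([32. , 94.7]), np.float32(100.1))
[ 208  263   53   30 1087] top 0.06008728562077287 min 0.0042869251410508616 (array([363.9, -21.8]), array([20. , 85.5]), np.float32(160.2))
white 1035 [0.08951806 0.10929505 0.11872789]
scene [ 0.46509337 -0.1360443   0.13882993]
[ 404  203   59   39 1313] top 0.16443412711146427 min 0.11931992197816649 (array([ 425.6, -117. ]), array([56.3, 89.8]), np.float32(22.0))
[359 289  25  63 754] top 0.05972228098649637 min 0.02817354163496657 (array([360.9, -21.1]), array([17.9, 86.5]), np.float32(159.5))
white 1259 [0.08757602 0.10477238 0.11877381]
```

The foot's bottom is about 51 mm below the TCP, so the scraper was gripped 11 mm higher than planned. I'll set it down, regrasp lower and wait for full closure.

>>> jog_arm:
  plan:
    - {"grip": 1, "tx": 0, "ty": 0, "tz": 0.03, "wx": 0, "wy": 0, "wz": 0}
    - {"grip": 1, "tx": 0, "ty": 0, "tz": 0.06, "wx": 0, "wy": 0, "wz": 0}
    - {"grip": 1, "tx": 0, "ty": 0, "tz": 0.08, "wx": 0, "wy": 0, "wz": 0}
    - {"grip": 1, "tx": 0, "ty": 0, "tz": 0.086, "wx": 0, "wy": 0, "wz": 0}
    - {"grip": 1, "tx": 0, "ty": 0, "tz": 0.087, "wx": 0, "wy": 0, "wz": 0}
    - {"grip": 1, "tx": 0, "ty": 0, "tz": 0.087, "wx": 0, "wy": 0, "wz": 0}
    - {"grip": 1, "tx": 0, "ty": 0, "tz": 0.087, "wx": 0, "wy": 0, "wz": 0}

```text
time: 4.45
tool_pos: [0.4645, -0.1362, 0.0532]
eef_rot: [3.141, -0.005, -2.889]
ft_force: [-2.7, 1.0, 4.3]
width: 0.0238
```

>>> jog_arm:
  plan:
    - {"grip": -0.1, "tx": 0, "ty": 0, "tz": 0, "wx": 0, "wy": 0, "wz": 0}
    - {"grip": -0.1, "tx": 0, "ty": 0, "tz": 0, "wx": 0, "wy": 0, "wz": 0}
    - {"grip": -0.1, "tx": 0, "ty": 0, "tz": 0, "wx": 0, "wy": 0, "wz": 0}
    - {"grip": -0.1, "tx": 0, "ty": 0, "tz": 0.012, "wx": 0, "wy": 0, "wz": 0}
    - {"grip": -0.1, "tx": 0, "ty": 0, "tz": 0.012, "wx": 0, "wy": 0, "wz": 0}
    - {"grip": -0.1, "tx": 0, "ty": 0, "tz": 0.012, "wx": 0, "wy": 0, "wz": 0}
    - {"grip": 1, "tx": 0, "ty": 0, "tz": 0.012, "wx": 0, "wy": 0, "wz": 0}
    - {"grip": 1, "tx": 0, "ty": 0, "tz": 0.012, "wx": 0, "wy": 0, "wz": 0}

```text
time: 5.25
tool_pos: [0.4669, -0.1362, 0.042]
eef_rot: [-3.141, 0.001, -2.889]
ft_force: [-0.5, -0.4, 0.3]
width: 0.0385
```

>>> jog_arm:
  plan:
    - {"grip": 1, "tx": 0, "ty": 0, "tz": 0, "wx": 0, "wy": 0, "wz": 0}
    - {"grip": 1, "tx": 0, "ty": 0, "tz": 0, "wx": 0, "wy": 0, "wz": 0}
    - {"grip": 1, "tx": 0, "ty": 0, "tz": 0, "wx": 0, "wy": 0, "wz": 0}
    - {"grip": 1, "tx": 0, "ty": 0, "tz": 0, "wx": 0, "wy": 0, "wz": 0}
    - {"grip": 1, "tx": 0, "ty": 0, "tz": 0, "wx": 0, "wy": 0, "wz": 0}
    - {"grip": 1, "tx": 0, "ty": 0, "tz": 0, "wx": 0, "wy": 0, "wz": 0}

```text
time: 5.85
tool_pos: [0.4662, -0.1362, 0.0417]
eef_rot: [3.141, -0.001, -2.889]
ft_force: [-1.6, 0.4, 3.2]
width: 0.0237
```

>>> jog_arm:
  plan:
    - {"grip": 1, "tx": 0, "ty": 0, "tz": -0.02, "wx": 0, "wy": 0, "wz": 0}
    - {"grip": 1, "tx": 0, "ty": 0, "tz": -0.05, "wx": 0, "wy": 0, "wz": 0}
    - {"grip": 1, "tx": 0, "ty": 0, "tz": -0.08, "wx": 0, "wy": 0, "wz": 0}
    - {"grip": 1, "tx": 0, "ty": 0, "tz": -0.1, "wx": 0, "wy": 0, "wz": 0}
    - {"grip": 1, "tx": 0, "ty": 0, "tz": -0.1, "wx": 0, "wy": 0, "wz": 0}
    - {"grip": 1, "tx": 0, "ty": 0, "tz": -0.1, "wx": 0, "wy": 0, "wz": 0}

```text
time: 6.45
tool_pos: [0.466, -0.136, 0.1408]
eef_rot: [3.141, -0.0, -2.89]
ft_force: [0.9, 0.1, -2.7]
width: 0.0237
```

Run:
```python
from h import *
go([.5973,.1223,.142],162.8)
p,d=grab_frame("side");W=cloud(get_calibration("side"),d);h=cv2.cvtColor(p,cv2.COLOR_RGB2HSV)
wh=(h[...,1]<60)&(h[...,2]>120)&np.isfinite(W[...,0])
r=wh&(np.hypot(W[...,0]-.467,W[...,1]+.136)<.075)&(W[...,2]>.04)&(W[...,2]<.16)
z=W[r][:,2]; print('white',len(z),np.percentile(z,[2,50,98]), observe()['tool_pos'])
g=(h[...,0]>50)&(h[...,0]<90)&(h[...,1]>110)
for m,s in comps(g,200):
    w=W[m];w=w[np.isfinite(w[:,0])]; zt=np.percentile(w[:,2],97);print(s,zt)
```

```text
pos [ 0.466  -0.136   0.1408] rpy [ 1.7995e+02 -1.0000e-02 -1.6558e+02] t [-0.1915  0.2174 -0.0011] w [ 4.000e-02 -3.000e-02  3.162e+01]
white 1036 [0.10250056 0.12114207 0.13186156] [ 0.46545547 -0.13597557  0.14010806]
[ 292  237   30   65 1231] 0.17904154905579228
[ 209  263   52   30 1092] 0.06004868848632681
```

>>> jog_arm:
  plan:
    - {"grip": 1, "tx": -0.032, "ty": 0.036, "tz": 0, "wx": 0, "wy": 0, "wz": 5.3}
    - {"grip": 1, "tx": -0.064, "ty": 0.072, "tz": 0, "wx": 0, "wy": 0, "wz": 10.5}
    - {"grip": 1, "tx": -0.096, "ty": 0.109, "tz": 0, "wx": 0, "wy": 0, "wz": 15.8}
    - {"grip": 1, "tx": -0.128, "ty": 0.145, "tz": 0, "wx": 0, "wy": 0, "wz": 21}
    - {"grip": 1, "tx": -0.16, "ty": 0.181, "tz": 0, "wx": 0, "wy": 0, "wz": 26.4}
    - {"grip": 1, "tx": -0.191, "ty": 0.217, "tz": 0, "wx": 0, "wy": 0, "wz": 31.6}
    - {"grip": 1, "tx": -0.191, "ty": 0.217, "tz": 0, "wx": 0, "wy": 0, "wz": 31.6}
    - {"grip": 1, "tx": -0.191, "ty": 0.217, "tz": 0, "wx": 0, "wy": 0, "wz": 31.6}

```text
time: 7.3
tool_pos: [0.5962, 0.1223, 0.1386]
eef_rot: [-3.139, -0.004, 2.844]
ft_force: [-0.3, -0.7, -2.8]
width: 0.0238
```

Run:
```python
from h import *
go([.5973,.1223,.079],162.8)
p,d=grab_frame("side");cv2.imwrite("pics/s3.png",p[:,:,::-1])
c=get_calibration("side");b=np.array([.540,.140]);bx=np.array([.9553,-.2957]);by=np.array([.2957,.9553])
W=cloud(c,d)
for m,s in comps(masks(p)["orange"],40):
    w=W[m];w=w[w[:,2]>.0445]; 
    if len(w)<10: continue
    (cc,r)=cv2.minEnclosingCircle((w[:,:2]*1000).astype(np.float32)); e=np.array(cc)/1000-b
    print(s,cc,r,'board',(e@bx).round(4),(e@by).round(4))
```

```text
pos [0.5962 0.1223 0.1386] rpy [-179.83   -0.23  162.96] t [-0.0013  0.0005  0.0596] w [-0.18 -0.23  0.16]
[321 207  14  13 130] (541.4779052734375, 171.42581176757812) 14.995144844055176 board -0.0079 0.0305
[304 221  15  14 145] (502.5548095703125, 121.947265625) 16.674806594848633 board -0.0304 -0.0283
```

View pics/s3.png

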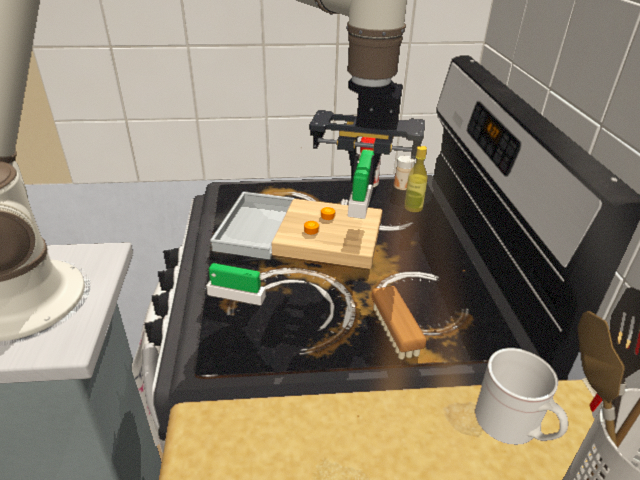

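The side view shows the scraper at (362,185) over the board's far part. The carrots at (328,214) and (311,228) are undisturbed and clearly on the tray side of it. Lowering to about 3 mm above the board.

>>> jog_arm:
  plan:
    - {"grip": 1, "tx": 0, "ty": 0, "tz": 0.02, "wx": 0, "wy": 0, "wz": 0}
    - {"grip": 1, "tx": 0, "ty": 0, "tz": 0.04, "wx": 0, "wy": 0, "wz": 0}
    - {"grip": 1, "tx": 0, "ty": 0, "tz": 0.055, "wx": 0, "wy": 0, "wz": 0}
    - {"grip": 1, "tx": 0, "ty": 0, "tz": 0.06, "wx": 0, "wy": 0, "wz": 0}
    - {"grip": 1, "tx": 0, "ty": 0, "tz": 0.06, "wx": 0, "wy": 0, "wz": 0}
    - {"grip": 1, "tx": 0, "ty": 0, "tz": 0.06, "wx": 0, "wy": 0, "wz": 0}
    - {"grip": 1, "tx": 0, "ty": 0, "tz": 0.06, "wx": 0, "wy": 0, "wz": 0}

```text
time: 8.05
tool_pos: [0.5979, 0.1216, 0.0826]
eef_rot: [3.14, 0.002, 2.842]
ft_force: [0.5, -0.5, -3.1]
width: 0.0239
```

Run:
```python
from h import *
bx=np.array([.9553,-.2957]);b=np.array([.540,.140])
for x in(0,-.1): go([*(b+bx*x),.079],162.8)
p,d=grab_frame("side");cv2.imwrite("pics/s4.png",cv2.resize(p[160:280,200:420,::-1],None,fx=3.5,fy=3.5))
W=cloud(get_calibration("side"),d);h=cv2.cvtColor(p,cv2.COLOR_RGB2HSV)
g=(h[...,0]>50)&(h[...,0]<90)&(h[...,1]>110)
for m,s in comps(g,100):
    w=W[m];w=w[np.isfinite(w[:,0])]; zt=np.percentile(w[:,2],97);print(s,zt)
```

```text
pos [0.5979 0.1216 0.0826] rpy [1.7993e+02 9.0000e-02 1.6284e+02] t [0.0608 0.0005 0.0035] w [0.07 0.09 0.04]
pos [0.5979 0.1216 0.0826] rpy [1.7993e+02 9.0000e-02 1.6284e+02] t [0.1608 0.0006 0.0034] w [0.07 0.09 0.04]
[352 177  20  51 671] 0.12132574022939871
[ 208  263   53   30 1076] 0.06011166949128633
```

View pics/s4.png

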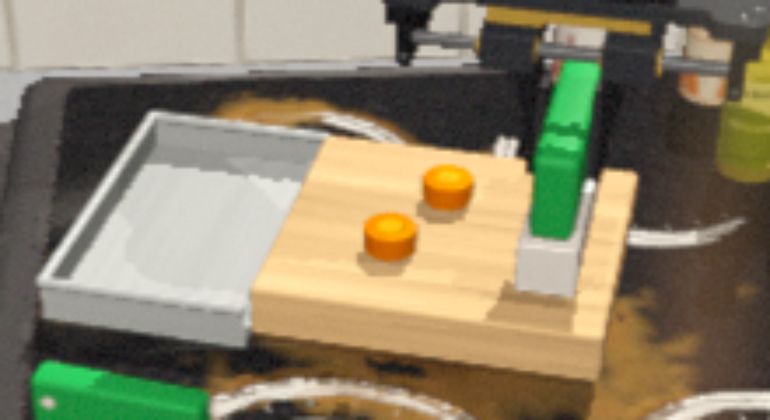

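Foot is now about 8 mm above the board, clear of the carrots. Going 5 mm lower, then pushing along tool +x (board -x).

>>> jog_arm:
  plan:
    - {"grip": 1, "tx": 0, "ty": 0, "tz": 0.003, "wx": 0, "wy": 0, "wz": 0}
    - {"grip": 1, "tx": 0, "ty": 0, "tz": 0.005, "wx": 0, "wy": 0, "wz": 0}
    - {"grip": 1, "tx": 0.012, "ty": 0, "tz": 0.005, "wx": 0, "wy": 0, "wz": 0}
    - {"grip": 1, "tx": 0.024, "ty": 0, "tz": 0.005, "wx": 0, "wy": 0, "wz": 0}
    - {"grip": 1, "tx": 0.036, "ty": 0, "tz": 0.005, "wx": 0, "wy": 0, "wz": 0}
    - {"grip": 1, "tx": 0.048, "ty": 0, "tz": 0.005, "wx": 0, "wy": 0, "wz": 0}
    - {"grip": 1, "tx": 0.06, "ty": 0, "tz": 0.005, "wx": 0, "wy": 0, "wz": 0}
    - {"grip": 1, "tx": 0.07, "ty": 0, "tz": 0.005, "wx": 0, "wy": 0, "wz": 0}

```text
time: 8.9
tool_pos: [0.5293, 0.1427, 0.0768]
eef_rot: [3.141, 0.0, 2.843]
ft_force: [0.7, 0.1, -1.8]
width: 0.0237
```

Run:
```python
from h import *
bx=np.array([.9553,-.2957]);b=np.array([.540,.140])
go([*(b+bx*-.106),.079],162.8)
p,d=grab_frame("side");cv2.imwrite("pics/s5.png",cv2.resize(p[160:280,200:420,::-1],None,fx=3.5,fy=3.5))
```

```text
pos [0.5293 0.1427 0.0768] rpy [1.7999e+02 1.0000e-02 1.6288e+02] t [ 0.0949  0.0008 -0.0022] w [0.01 0.01 0.08]
```

View pics/s5.png

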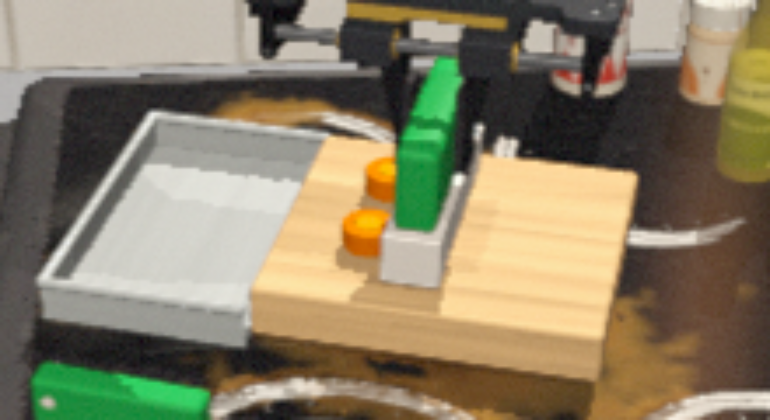

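Both carrots (385,178 and 368,232 in the crop) are in front of the foot and moving with it. Continuing.

>>> jog_arm:
  plan:
    - {"grip": 1, "tx": 0.012, "ty": 0, "tz": 0, "wx": 0, "wy": 0, "wz": 0}
    - {"grip": 1, "tx": 0.024, "ty": 0, "tz": 0, "wx": 0, "wy": 0, "wz": 0}
    - {"grip": 1, "tx": 0.036, "ty": 0, "tz": 0, "wx": 0, "wy": 0, "wz": 0}
    - {"grip": 1, "tx": 0.048, "ty": 0, "tz": 0, "wx": 0, "wy": 0, "wz": 0}
    - {"grip": 1, "tx": 0.056, "ty": 0, "tz": 0, "wx": 0, "wy": 0, "wz": 0}
    - {"grip": 1, "tx": 0.064, "ty": 0, "tz": 0, "wx": 0, "wy": 0, "wz": 0}
    - {"grip": 1, "tx": 0.072, "ty": 0, "tz": 0, "wx": 0, "wy": 0, "wz": 0}
    - {"grip": 1, "tx": 0.08, "ty": 0, "tz": 0, "wx": 0, "wy": 0, "wz": 0}

```text
time: 9.75
tool_pos: [0.4534, 0.1661, 0.0766]
eef_rot: [3.142, 0.0, 2.842]
ft_force: [0.1, -0.5, -1.8]
width: 0.0236
```

>>> jog_arm:
  plan:
    - {"grip": 1, "tx": 0.007, "ty": 0, "tz": 0, "wx": 0, "wy": 0, "wz": 0}
    - {"grip": 1, "tx": 0.014, "ty": 0, "tz": 0, "wx": 0, "wy": 0, "wz": 0}
    - {"grip": 1, "tx": 0.018, "ty": 0, "tz": 0, "wx": 0, "wy": 0, "wz": 0}
    - {"grip": 1, "tx": 0.018, "ty": 0, "tz": 0, "wx": 0, "wy": 0, "wz": 0}
    - {"grip": 1, "tx": 0.018, "ty": 0, "tz": 0, "wx": 0, "wy": 0, "wz": 0}

```text
time: 10.25
tool_pos: [0.4369, 0.1713, 0.0766]
eef_rot: [3.141, 0.0, 2.843]
ft_force: [-0.2, -0.1, -1.5]
width: 0.0237
```

Run:
```python
from h import *
p,d=grab_frame("side");cv2.imwrite("pics/s6.png",cv2.resize(p[160:280,200:420,::-1],None,fx=3.5,fy=3.5))
go([.51,.149,.079],162.8)
```

```text
pos [0.437  0.1713 0.0766] rpy [1.7998e+02 2.0000e-02 1.6285e+02] t [-0.0763  0.0002 -0.0023] w [0.02 0.02 0.05]
```

View pics/s6.png

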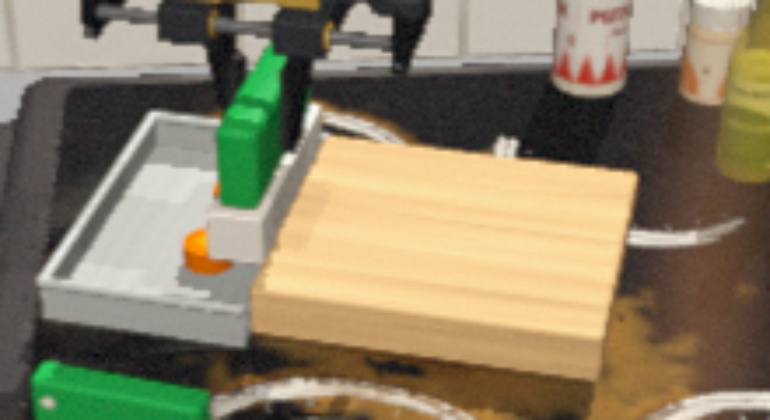

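Both carrots are in the tray ((207,252), and one partly hidden behind the foot). Lift slightly, back up to the board's middle, and check.

>>> jog_arm:
  plan:
    - {"grip": 1, "tx": 0, "ty": 0, "tz": -0.01, "wx": 0, "wy": 0, "wz": 0}
    - {"grip": 1, "tx": -0.02, "ty": 0, "tz": -0.01, "wx": 0, "wy": 0, "wz": 0}
    - {"grip": 1, "tx": -0.05, "ty": 0, "tz": -0.01, "wx": 0, "wy": 0, "wz": 0}
    - {"grip": 1, "tx": -0.08, "ty": 0, "tz": -0.01, "wx": 0, "wy": 0, "wz": 0}
    - {"grip": 1, "tx": -0.11, "ty": 0, "tz": -0.01, "wx": 0, "wy": 0, "wz": 0}
    - {"grip": 1, "tx": -0.12, "ty": 0, "tz": -0.01, "wx": 0, "wy": 0, "wz": 0}
    - {"grip": 1, "tx": -0.12, "ty": 0, "tz": -0.01, "wx": 0, "wy": 0, "wz": 0}
    - {"grip": 1, "tx": -0.12, "ty": 0, "tz": -0.01, "wx": 0, "wy": 0, "wz": 0}

```text
time: 11.1
tool_pos: [0.5504, 0.1355, 0.0864]
eef_rot: [-3.141, -0.001, 2.842]
ft_force: [-0.2, -0.2, -2.1]
width: 0.0233
```

>>> jog_arm:
  plan:
    - {"grip": 1, "tx": 0, "ty": 0, "tz": 0.007, "wx": 0, "wy": 0, "wz": 0}
    - {"grip": 1, "tx": 0, "ty": 0, "tz": 0.01, "wx": 0, "wy": 0, "wz": 0}
    - {"grip": 1, "tx": 0, "ty": 0, "tz": 0.011, "wx": 0, "wy": 0, "wz": 0}
    - {"grip": 1, "tx": 0, "ty": 0, "tz": 0.012, "wx": 0, "wy": 0, "wz": 0}
    - {"grip": 1, "tx": 0, "ty": 0, "tz": 0.012, "wx": 0, "wy": 0, "wz": 0}

```text
time: 11.6
tool_pos: [0.5503, 0.1359, 0.0757]
eef_rot: [-3.141, -0.001, 2.843]
ft_force: [-3.8, 0.2, 6.4]
width: 0.0237
```

Run:
```python
from h import *
go([.55,.137,.075],162.8)
p,d=grab_frame("side");cv2.imwrite("pics/s7.png",cv2.resize(p[160:280,200:420,::-1],None,fx=3.5,fy=3.5))
```

```text
pos [0.5503 0.1359 0.0757] rpy [-1.7994e+02 -7.0000e-02  1.6290e+02] t [0.0007 0.001  0.0007] w [-0.06 -0.07  0.1 ]
```

View pics/s7.png

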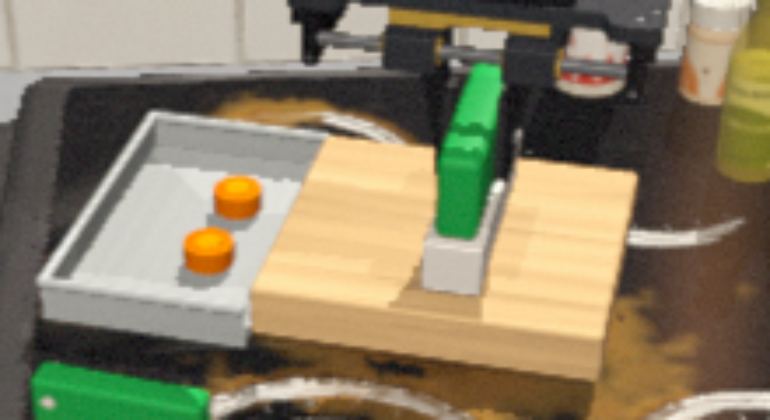

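Both rounds lie flat in the tray at (237,197) and (208,250). The foot is on the board (contact force about 8 N). Releasing, then going straight up.

>>> jog_arm:
  plan:
    - {"grip": 0.3, "tx": 0, "ty": 0, "tz": -0.001, "wx": 0, "wy": 0, "wz": 0}
    - {"grip": -0.2, "tx": 0, "ty": 0, "tz": -0.001, "wx": 0, "wy": 0, "wz": 0}
    - {"grip": -0.5, "tx": 0, "ty": 0, "tz": -0.001, "wx": 0, "wy": 0, "wz": 0}
    - {"grip": -0.5, "tx": 0, "ty": 0, "tz": -0.001, "wx": 0, "wy": 0, "wz": 0}
    - {"grip": -0.5, "tx": 0, "ty": 0, "tz": -0.001, "wx": 0, "wy": 0, "wz": 0}
    - {"grip": -0.5, "tx": 0, "ty": 0, "tz": -0.001, "wx": 0, "wy": 0, "wz": 0}
    - {"grip": -0.5, "tx": 0, "ty": 0, "tz": -0.001, "wx": 0, "wy": 0, "wz": 0}

```text
time: 12.35
tool_pos: [0.5515, 0.1358, 0.0755]
eef_rot: [-3.142, -0.0, 2.842]
ft_force: [-0.2, 0.4, -0.4]
width: 0.0637
```

>>> jog_arm:
  plan:
    - {"grip": -0.5, "tx": 0, "ty": 0, "tz": -0.02, "wx": 0, "wy": 0, "wz": 0}
    - {"grip": -0.5, "tx": 0, "ty": 0, "tz": -0.04, "wx": 0, "wy": 0, "wz": 0}
    - {"grip": -0.5, "tx": 0, "ty": 0, "tz": -0.07, "wx": 0, "wy": 0, "wz": 0}
    - {"grip": -0.5, "tx": 0, "ty": 0, "tz": -0.1, "wx": 0, "wy": 0, "wz": 0}
    - {"grip": -0.5, "tx": 0, "ty": 0, "tz": -0.12, "wx": 0, "wy": 0, "wz": 0}
    - {"grip": -0.5, "tx": 0, "ty": 0, "tz": -0.12, "wx": 0, "wy": 0, "wz": 0}
    - {"grip": -0.5, "tx": 0, "ty": 0, "tz": -0.12, "wx": 0, "wy": 0, "wz": 0}
    - {"grip": -0.5, "tx": 0, "ty": 0, "tz": -0.12, "wx": 0, "wy": 0, "wz": 0}

```text
time: 13.15
tool_pos: [0.5506, 0.1355, 0.1941]
eef_rot: [-3.14, -0.002, 2.842]
ft_force: [-0.1, -0.2, -0.9]
width: 0.0649
```

Run:
```python
from h import *
s=observe();print(s['tool_pos'],s['ft_force'],s['width'])
p,d=grab_frame("side");cv2.imwrite("pics/s8.png",cv2.resize(p[160:280,200:420,::-1],None,fx=3.5,fy=3.5))
W=cloud(get_calibration("side"),d);h=cv2.cvtColor(p,cv2.COLOR_RGB2HSV);b=np.array([.540,.140]);bx=np.array([.9553,-.2957]);by=np.array([.2957,.9553])
g=(h[...,0]>50)&(h[...,0]<90)&(h[...,1]>110)
for n,mm in(("g",g),("o",masks(p)["orange"])):
  for m,st in comps(mm,40):
    w=W[m];w=w[np.isfinite(w[:,0])]; zt=np.percentile(w[:,2],97);t=w[w[:,2]>zt-.005];r=rect(t[:,:2]);e=r[0]/1000-b
    print(n,st[:4],zt.round(4),r,'board',e@bx,e@by)
```

```text
[0.55056764 0.13547825 0.19410007] [-0.13321746 -0.16860073 -0.87849325] 0.06492314271262836
g [325 177  22  51] 0.1139 (array([550.7, 135.7]), array([ 23.4, 113.8]), np.float32(73.1)) board 0.011493220000000049 -0.0009438000000000122
g [209 262  52  31] 0.0601 (array([363.5, -22.1]), array([20.4, 85.3]), np.float32(159.2)) board -0.12067748000000005 -0.20704518000000005
o [262 211  12  12] 0.0233 (array([421.2, 209.8]), array([24.5, 25.9]), np.float32(57.1)) board -0.13412950000000007 0.03155077999999999
o [253 225  13  13] 0.023 (array([403.1, 154.5]), array([23.8, 32.1]), np.float32(90.4)) board -0.13506822000000002 -0.026629480000000025
```

View pics/s8.png

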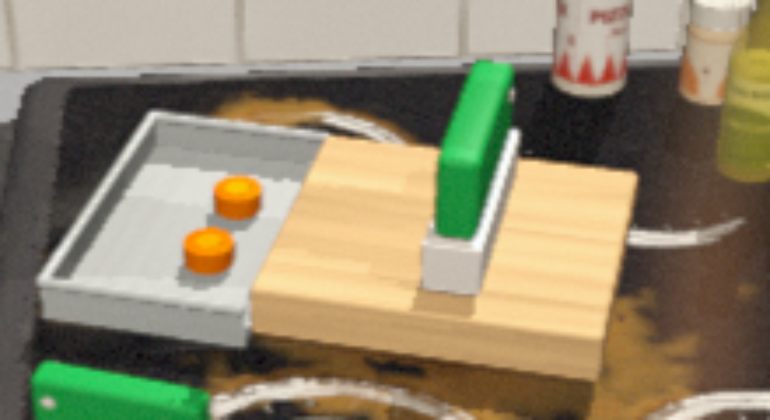

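The scraper stands upright and released at board (+0.011, -0.001), with its top at 0.114 (expected 0.112). The carrots lie flat in the tray at board x of about -0.134 and -0.135. The gripper is clear, so I'm handing in.

```bash
python3 -c "
from cell import *
print(finish_job())"
```

```text
the job is handed in; nothing more can be done
None
```

I picked up the larger green scraper and used it to push both carrot rounds off the board's near end into the tray. It now stands released on the board, and I handed the job in at about 13 s of the 40 s allowed.

**Grasp:** The first lift began before the fingers had fully closed, so the scraper was held about 11 mm too high. I set it down and regrasped it before going to the board. The very first move call was also refused for missing keys, but nothing moved.

**Last checks (side camera):**
- **Scraper:** upright at board (+0.011, -0.001) m. Its top read 0.114 m against the expected 0.112 m, which is within the calibration error.
- **Carrots:** both lie flat in the tray at board x about -0.134 m, y about +0.032 and -0.027 m. Their tops are at 0.023 m.
- **Gripper:** clear of everything, with no contact force.

No last check failed. `finish_job` gives no verdict, so the result itself is unconfirmed.

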